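# Deal boxes from a shipping tray evenly into two dispenser lanes

## Robot

A 7-joint arm with a two-finger parallel gripper is mounted at the origin on a cart in front of the work surface, level with it; the furniture and walls round the work are solid. World frame = base frame: x ahead of the robot, y to its left, z up, the work surface at z = 0. Lengths are in m, angles in rad, forces in N, time in s.
With the tool pointing down it reaches from about 0.4 to 0.85 m from the base axis. Payload 4.5 kg.
Tool frame: the origin (TCP) lies between the finger pads; the fingertips stand 14 mm ahead of it and the grasp point (between the pads) lies 5 mm behind it; z points along the fingers, y is the line along which they close (so a half turn about z gives the same grasp; the last joint's range is limited). The gripper opens to 88 mm and grips with 3 to 60 N. Pads are 18 mm wide; open, the fingers measure 123 mm over their backs; the gripper's body (75 mm by 187 mm) begins 45 mm behind the grasp point.
Start: joints at [1.304, 0.689, -0.195, 1.565, 0.157, 0.902, -0.215], TCP at [0.185, -0.597, 0.253] pointing down, gripper open.
Joint ranges: [-3.01, 3.01], [-0.46, 2.08], [-1.47, 1.51], [0.13, 2.56], [-1, 4.14], [0.04, 2.09], [-2.66, 2.66]. Speed limits (rad/s): [2.57, 2.57, 3.14, 3.14, 3.14, 3.14, 3.14].

## Interface

Orientations are given as a unit quaternion [w, x, y, z].
In Python, from plant import bot gives the robot as it stands. The module is installed in compiled form; this text tells all that it offers.
- The arm moves only by the tool drive_tool, never from a script. Its arguments are lists of equal length, an entry for each row: "grip": the finger opening in cm, from 0 to 8.81; "dp": the shift along the tool's x, y, z in cm, a list of three; "delta_rot": the turn, a rotation vector about the tool's x, y, z in degrees, a list of three. In form: {"grip": [grip, ...], "dp": [[tx, ty, tz], ...], "delta_rot": [[ax, ay, az], ...]}. A call has 1 to 12 rows; each row is the pose to reach, as a shift and turn from the pose commanded when the call began, along the tool's axes at that moment; what a row does not reach only later rows make up. A row lasts 1/12 s, in which the tool goes at most 41.7 mm and 7.16 degrees, less where a joint would pass 70% of its speed; a pose out of reach is approached as far as the arm can. A call with a gripper value outside its range is refused whole. The fingers move at their own pace and stop on an object; the grip force is fixed at half the most. Time passes only in rows, so rows that repeat a pose let the fingers close. It gives the time, the measured TCP pose, the force, the opening and the grip force at its end, in the units of the state.
- bot.state(): the state, without advancing time (a new reading comes with each control period).
- bot.camera(name): name is "side" or "top" or "wrist"; returns (picture, depth): 384x512x3 uint8, red, green, blue; 384x512 float32, m along the optical axis (not along the pixel's ray), 0 where there is no reading.
- bot.camera_params(name): a dict with "fx", "fy", "cx", "cy" (pixels), "dist_coeffs" ([k1, k2, p1, p2, k3] as OpenCV has them; the pictures are not rectified), "R" (3x3) and "t" (3): a world point X has camera coordinates R X + t; the wrist camera has in their place "tool_from_camera" (4x4, takes a point from camera to tool coordinates, whose origin is the TCP and whose axes are the flange's). Camera axes: x right, y down, z forward; pixel columns grow to the right and rows downward; lengths in m; the calibration is good to about 2 mm. A picture is of the moment at which its call begins: read the wrist's pose just before it. camera_params takes no time and is no camera call.
- bot.job_done(): hands the job in; it is judged then, once.
Trained networks look in the newest picture that a camera, given by its name, has taken for a name from the list of things; names that differ only in an ending like _2 or _b are one class to them, and where a whole thing is asked for, a point or a joint stands for the part that bears it (a point fixed in the world has none). Each returns a list of dicts, best first, with "conf" (0 to 1); they miss things now and then, are a little off and sometimes report something else, mostly with a low value. They report only what shows in the picture. A call takes as long as a camera call. They do not tell look-alikes from the thing itself.
- bot.boxes_of(label, camera): "box" ([left, top, right, bottom] in pixels, round what is visible of it).
- bot.silhouettes(label, camera): "pixels" (384x512 bool, what is visible of it) and "box" ([left, top, right, bottom] in pixels, round what is visible of it).
- bot.landmark_of(label, camera): "uv" ([column, row] in pixels: a listed point, or the origin of a listed thing).
The state is a dict: "time": time; "q": joint angles; "dq": joint speeds; "joint_efforts": joint torques, N m; "position": TCP position; "ee_rot": TCP orientation; "contact_force": force on the tool from outside, world axes, zero at the start; "torque": the same for the moment, N m; "grip_width": finger opening in m; "grip_force": force on a finger pad.
Only numpy, scipy, OpenCV 4.12 (cv2) and the standard library are available. Lean on these libraries where they do the work, as an engineer would, in place of code of your own. Each camera call takes 0.05 s, during which the arm holds its last target. There are 200 camera calls.

## Task

Carry on filling the two blue dispenser lanes from the brown card tray: deal the small boxes one to each lane in turn, starting with the lane that is still empty, until the tray is empty and each lane holds two. Every box must stand on its end on the floor of its lane with no box left leaning; lower them in, do not drop them, and leave the box that is already in a lane and the other things on the bench where they are.

Things in the scene. Friction and masses are not known exactly. Their poses are not given: they have to be found in the camera images.
- tray: Fixed brown card tray, 182 x 50 mm, sides 24 mm high, floor 3 mm; origin at the centre of its underside, z up. Three boxes stand in a row along its x at -58, 0, +58 mm, only 2 mm apart, so a neighbour leaves no room for a finger: between neighbours a box can be taken only across its 39 mm (along y), above the sides; a box with no neighbour beside it can also be taken across its 56 mm (along x).
- lane_a: Blue steel dispenser lane with one box in it, fixed. Origin: centre of its underside; x along the channel away from the robot, y across, z up. Inside 200 x 48 mm, floor and walls 3 mm thick, sides and far end 75 mm high, near end a 30 mm lip. A box fits only with its 39 mm across the lane, no room for fingers there; two stand in line at x = +43 and -43 mm with 30 mm free before, between, behind.
- lane_b: The second lane, the same in every way as lane_a (frame, sizes, fit), empty at the start. Which of the two is on the left varies; lane centres are 75 mm apart or more.
- box_0_mid (a point): Centre of a white and red card box of fasteners, 56 x 70 x 39 mm, about 0.2 kg. x: 56 mm width; y: 70 mm length (up while it stands on end); z: 39 mm thickness. This one already stands on end in lane_a, about 43 mm beyond the lane's middle (x = +43 mm), and stays there.
- box_1_mid (a point): Centre of a white and red card box of fasteners, 56 x 70 x 39 mm, about 0.2 kg. x: 56 mm width; y: 70 mm length (up while it stands on end); z: 39 mm thickness. Starts on end in the tray (centre 38 mm above the worktop), width along the tray's x. Between tray and lanes, about 0.46 m ahead of the robot, bare worktop at least 100 mm wide is free to set it down.
- box_2_mid (a point): Centre of a white and red card box of fasteners, 56 x 70 x 39 mm, about 0.2 kg. x: 56 mm width; y: 70 mm length (up while it stands on end); z: 39 mm thickness. Starts on end in the tray (centre 38 mm above the worktop), width along the tray's x. Between tray and lanes, about 0.46 m ahead of the robot, bare worktop at least 100 mm wide is free to set it down.
- box_3_mid (a point): Centre of a white and red card box of fasteners, 56 x 70 x 39 mm, about 0.2 kg. x: 56 mm width; y: 70 mm length (up while it stands on end); z: 39 mm thickness. Starts on end in the tray (centre 38 mm above the worktop), width along the tray's x. Between tray and lanes, about 0.46 m ahead of the robot, bare worktop at least 100 mm wide is free to set it down.
- phone: Black phone lying flat near the front edge at the right, 76 x 151 x 12 mm; a bystander, origin under its centre.
- card_pack_5: Bag of hardware under a red header card, 130 x 76 x 12 mm, lying flat; a bystander, origin under its centre.
- calculator: Dark calculator, 116 x 69 x 15 mm, lying flat; a bystander, origin under its centre.
- marker_blue: White marker with a blue cap, 148 mm long, 16 mm thick, lying near the front edge; a bystander, origin under its centre.
- tape_black: Roll of black tape lying flat, 66 mm across, 20 mm high, behind the lanes; a bystander, origin under its centre.
- tape_red: Roll of red tape lying flat, 105 mm across, 26 mm high, at the back; a bystander, origin under its centre.
There are look-alikes about, which are no part of the job. What is shaped like the part that bears box_1_mid but green is not meant.

How it is judged:
On the way, in this order (a step that is already met when the one before it is completed fails the run):
1. the empty lane (lane_b) has its first dealt box while lane_a has been given none (((x of box_1_mid in the frame of lane_b between -0.085 and 0.085 m and y of box_1_mid in the frame of lane_b between -0.012 and 0.012 m and z of box_1_mid in the frame of lane_b below 0.044 m) or (x of box_2_mid in the frame of lane_b between -0.085 and 0.085 m and y of box_2_mid in the frame of lane_b between -0.012 and 0.012 m and z of box_2_mid in the frame of lane_b below 0.044 m) or (x of box_3_mid in the frame of lane_b between -0.085 and 0.085 m and y of box_3_mid in the frame of lane_b between -0.012 and 0.012 m and z of box_3_mid in the frame of lane_b below 0.044 m)) and not (x of box_1_mid in the frame of lane_a between -0.085 and 0.085 m and y of box_1_mid in the frame of lane_a between -0.012 and 0.012 m and z of box_1_mid in the frame of lane_a below 0.044 m) and not (x of box_2_mid in the frame of lane_a between -0.085 and 0.085 m and y of box_2_mid in the frame of lane_a between -0.012 and 0.012 m and z of box_2_mid in the frame of lane_a below 0.044 m) and not (x of box_3_mid in the frame of lane_a between -0.085 and 0.085 m and y of box_3_mid in the frame of lane_a between -0.012 and 0.012 m and z of box_3_mid in the frame of lane_a below 0.044 m)), for 0.2 s.
2. lane_a has its second box while lane_b still has only one (((x of box_1_mid in the frame of lane_a between -0.085 and 0.085 m and y of box_1_mid in the frame of lane_a between -0.012 and 0.012 m and z of box_1_mid in the frame of lane_a below 0.044 m) or (x of box_2_mid in the frame of lane_a between -0.085 and 0.085 m and y of box_2_mid in the frame of lane_a between -0.012 and 0.012 m and z of box_2_mid in the frame of lane_a below 0.044 m) or (x of box_3_mid in the frame of lane_a between -0.085 and 0.085 m and y of box_3_mid in the frame of lane_a between -0.012 and 0.012 m and z of box_3_mid in the frame of lane_a below 0.044 m)) and ((not (x of box_1_mid in the frame of lane_b between -0.085 and 0.085 m and y of box_1_mid in the frame of lane_b between -0.012 and 0.012 m and z of box_1_mid in the frame of lane_b below 0.044 m) and not (x of box_2_mid in the frame of lane_b between -0.085 and 0.085 m and y of box_2_mid in the frame of lane_b between -0.012 and 0.012 m and z of box_2_mid in the frame of lane_b below 0.044 m)) or (not (x of box_1_mid in the frame of lane_b between -0.085 and 0.085 m and y of box_1_mid in the frame of lane_b between -0.012 and 0.012 m and z of box_1_mid in the frame of lane_b below 0.044 m) and not (x of box_3_mid in the frame of lane_b between -0.085 and 0.085 m and y of box_3_mid in the frame of lane_b between -0.012 and 0.012 m and z of box_3_mid in the frame of lane_b below 0.044 m)) or (not (x of box_2_mid in the frame of lane_b between -0.085 and 0.085 m and y of box_2_mid in the frame of lane_b between -0.012 and 0.012 m and z of box_2_mid in the frame of lane_b below 0.044 m) and not (x of box_3_mid in the frame of lane_b between -0.085 and 0.085 m and y of box_3_mid in the frame of lane_b between -0.012 and 0.012 m and z of box_3_mid in the frame of lane_b below 0.044 m)))), for 0.2 s.
At the end, for the whole second after the job is handed in: Each lane holds two boxes, all four at rest, standing on end (within 0.12 rad of upright) on the lane floor (centre under 44 mm above the lane's underside), centre within 85 mm of the lane's middle lengthwise and 12 mm across; box_0 less than 25 mm from where it stood (((x of box_1_mid in the frame of lane_a between -0.085 and 0.085 m and y of box_1_mid in the frame of lane_a between -0.012 and 0.012 m and z of box_1_mid in the frame of lane_a below 0.044 m) or (x of box_2_mid in the frame of lane_a between -0.085 and 0.085 m and y of box_2_mid in the frame of lane_a between -0.012 and 0.012 m and z of box_2_mid in the frame of lane_a below 0.044 m) or (x of box_3_mid in the frame of lane_a between -0.085 and 0.085 m and y of box_3_mid in the frame of lane_a between -0.012 and 0.012 m and z of box_3_mid in the frame of lane_a below 0.044 m)) and (((x of box_1_mid in the frame of lane_b between -0.085 and 0.085 m and y of box_1_mid in the frame of lane_b between -0.012 and 0.012 m and z of box_1_mid in the frame of lane_b below 0.044 m) and (x of box_2_mid in the frame of lane_b between -0.085 and 0.085 m and y of box_2_mid in the frame of lane_b between -0.012 and 0.012 m and z of box_2_mid in the frame of lane_b below 0.044 m)) or ((x of box_1_mid in the frame of lane_b between -0.085 and 0.085 m and y of box_1_mid in the frame of lane_b between -0.012 and 0.012 m and z of box_1_mid in the frame of lane_b below 0.044 m) and (x of box_3_mid in the frame of lane_b between -0.085 and 0.085 m and y of box_3_mid in the frame of lane_b between -0.012 and 0.012 m and z of box_3_mid in the frame of lane_b below 0.044 m)) or ((x of box_2_mid in the frame of lane_b between -0.085 and 0.085 m and y of box_2_mid in the frame of lane_b between -0.012 and 0.012 m and z of box_2_mid in the frame of lane_b below 0.044 m) and (x of box_3_mid in the frame of lane_b between -0.085 and 0.085 m and y of box_3_mid in the frame of lane_b between -0.012 and 0.012 m and z of box_3_mid in the frame of lane_b below 0.044 m))) and x of box_0_mid in the frame of lane_a between -0.085 and 0.085 m and y of box_0_mid in the frame of lane_a between -0.012 and 0.012 m and z of box_0_mid in the frame of lane_a below 0.044 m and angle between the y axis of each of box_0_mid, box_1_mid, box_2_mid, box_3_mid and the z axis of lane_a, either way round below 0.12 rad and linear speed of each of box_0, box_1, box_2, box_3 below 0.02 m/s and distance of box_0_mid from where it was at the start of the episode below 0.025 m); the robot touches nothing.
It fails at once if a box falls into a lane (over 0.4 m/s between its walls) instead of being lowered ((x of box_1_mid in the frame of lane_a between -0.1 and 0.1 m and y of box_1_mid in the frame of lane_a between -0.02 and 0.02 m and z of box_1_mid in the frame of lane_a below 0.09 m and linear speed of box_1 above 0.4 m/s) or (x of box_1_mid in the frame of lane_b between -0.1 and 0.1 m and y of box_1_mid in the frame of lane_b between -0.02 and 0.02 m and z of box_1_mid in the frame of lane_b below 0.09 m and linear speed of box_1 above 0.4 m/s) or (x of box_2_mid in the frame of lane_a between -0.1 and 0.1 m and y of box_2_mid in the frame of lane_a between -0.02 and 0.02 m and z of box_2_mid in the frame of lane_a below 0.09 m and linear speed of box_2 above 0.4 m/s) or (x of box_2_mid in the frame of lane_b between -0.1 and 0.1 m and y of box_2_mid in the frame of lane_b between -0.02 and 0.02 m and z of box_2_mid in the frame of lane_b below 0.09 m and linear speed of box_2 above 0.4 m/s) or (x of box_3_mid in the frame of lane_a between -0.1 and 0.1 m and y of box_3_mid in the frame of lane_a between -0.02 and 0.02 m and z of box_3_mid in the frame of lane_a below 0.09 m and linear speed of box_3 above 0.4 m/s) or (x of box_3_mid in the frame of lane_b between -0.1 and 0.1 m and y of box_3_mid in the frame of lane_b between -0.02 and 0.02 m and z of box_3_mid in the frame of lane_b below 0.09 m and linear speed of box_3 above 0.4 m/s)).
It fails at once if another thing on the bench is pushed more than 25 mm from its place (distance of any of phone, card_pack_5, marker_blue, calculator, tape_black, tape_red from where it was at the start of the episode above 0.025 m).
It also fails if it takes over 69 s, if anything falls off the work surface, if the arm or the gripper's body presses on something with over 40 N, if the wrist force passes 120 N, or if a joint passes its speed limit or range.

## Working session

There is one attempt and no reset: what is moved stays moved. The work goes in short steps, Python scripts to look and compute and a tool call to move; the robot and the scene stay as the last step left them, time stands still between calls to the robot, and variables do not carry over. Pictures are saved under pics/ and viewed, at most 10 in all, crops included, and the job is handed in when it is done.

Besides the shell and the picture viewer there is one more tool, called after "Emit:" by a JSON object that holds its "method" and its "body", one argument or row to a line. drive_tool: Moves the arm, as the interface text tells. Its arguments: {"type":"object","properties":{"grip":{"type":"array","items":{"type":"number"}},"dp":{"type":"array","items":{"type":"array","items":{"type":"number"}}},"delta_rot":{"type":"array","items":{"type":"array","items":{"type":"number"}}}},"required":["grip","dp","delta_rot"]}

```bash
mkdir -p pics; cat > h.py <<'E'
import numpy as np, cv2
from plant import bot
from scipy.spatial.transform import Rotation as Ro
def shot(n):
    s=bot.state(); p,d=bot.camera(n); return p,d,s
def TW():
    s=bot.state(); w,x,y,z=s['ee_rot']; T=np.eye(4); T[:3,:3]=Ro.from_quat([x,y,z,w]).as_matrix(); T[:3,3]=s['position']; return T
def cloud(n,d,T=None):
    c=bot.camera_params(n); K=np.array([[c['fx'],0,c['cx']],[0,c['fy'],c['cy']],[0,0,1]])
    v,u=np.mgrid[0:384,0:512]; uv=np.stack([u.ravel(),v.ravel()],1).astype(np.float64)
    xy=cv2.undistortPoints(uv[:,None],K,np.array(c['dist_coeffs'])).reshape(384,512,2)
    P=np.dstack([xy[...,0]*d,xy[...,1]*d,d])
    if n=='wrist':
        M=T@np.array(c['tool_from_camera']); W=P@M[:3,:3].T+M[:3,3]
    else: W=(P-np.array(c['t']))@np.array(c['R'])
    W[d==0]=np.nan; return W
def save(p,f): cv2.imwrite('pics/'+f,p[...,::-1])
E
python3 - <<'E'
from h import *
s=bot.state(); print(s['position'],s['ee_rot'],s['time'])
a,d,_=shot('top'); b,e,_=shot('side')
save(np.vstack([a,]),'top1.png'); save(b,'side1.png')
np.savez('v.npz',a=a,d=d,b=b,e=e)
W=cloud('top',d)
for l in ['tray','lane_a','lane_b','box_1_mid','phone','tape_black','calculator','card_pack_5']:
    for r in bot.silhouettes(l,'top')[:6]:
        m=r['pixels']; print(l,round(r['conf'],2),np.round(r['box']),np.round(np.nanmedian(W[m],0),3), np.round(np.nanmax(W[m][:,2]),3))
E
```

```text
[ 0.18492772 -0.59638218  0.25191105] [-8.94166447e-04  9.88707145e-01  1.49857728e-01 -2.08248880e-04] 0.0
tray 0.47 [163. 197. 173. 210.] [0.392 0.271 0.014] 0.028
lane_a 0.85 [265. 189. 296. 247.] [ 0.466 -0.118  0.005] 0.082
lane_a 0.74 [231. 174. 274. 227.] [0.511 0.006 0.006] 0.883
lane_b 0.85 [265. 189. 296. 247.] [ 0.466 -0.118  0.005] 0.082
lane_b 0.74 [231. 174. 274. 227.] [0.511 0.006 0.006] 0.883
box_1_mid 0.87 [131. 177. 145. 198.] [0.398 0.385 0.067] 0.077
box_1_mid 0.82 [145. 142. 163. 162.] [0.538 0.387 0.064] 0.078
box_1_mid 0.54 [150. 190. 167. 210.] [0.383 0.288 0.071] 0.081
phone 0.75 [319. 265. 364. 296.] [ 0.378 -0.385  0.01 ] 0.02
calculator 0.66 [210. 156. 242. 174.] [0.6   0.144 0.011] 0.02
card_pack_5 0.71 [279. 246. 321. 272.] [ 0.386 -0.232  0.01 ] 0.02
```

View pics/top1.png

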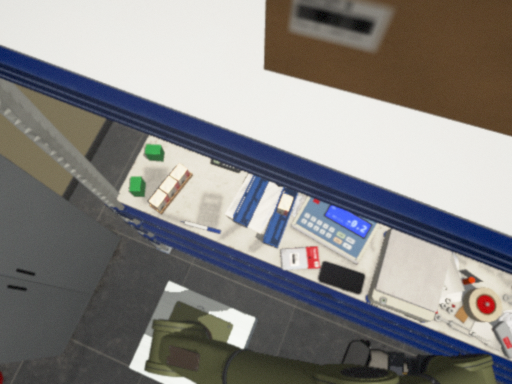

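View pics/side1.png

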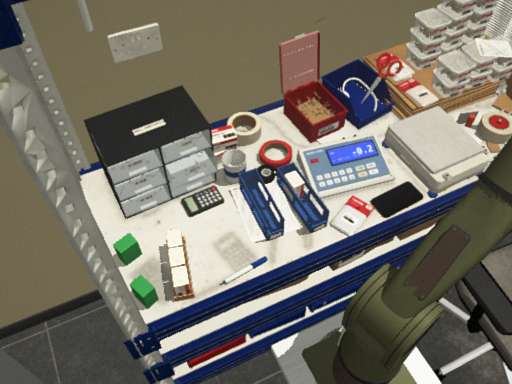

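The top view shows the tray with three white and red boxes at about (170,189). The green look-alikes are at (154,152) and (137,186) and don't count. The empty lane is the left one at (248,200), so that is lane_b. lane_a is the right one at (278,218), with the white box at (285,203). In the side view the tray is at (177,265), and the lanes are at (262,200) and (303,197).

```bash
python3 - <<'E'
from h import *
v=np.load('v.npz')
for n,p,d in (('top',v['a'],v['d']),('side',v['b'],v['e'])):
    W=cloud(n,d); hsv=cv2.cvtColor(p,cv2.COLOR_RGB2HSV); H,S,V=[hsv[...,i].astype(int) for i in range(3)]
    X,Y,Z=W[...,0],W[...,1],W[...,2]
    reg=lambda x0,x1,y0,y1,z0,z1:(X>x0)&(X<x1)&(Y>y0)&(Y<y1)&(Z>z0)&(Z<z1)
    def rect(m,t):
        q=W[m]; 
        if len(q)<8: print(n,t,len(q)); return
        (c,sz,a)=cv2.minAreaRect((q[:,:2]*1000).astype(np.float32)); print(n,t,len(q),np.round(c),np.round(sz),round(a,1),'z',np.round(np.median(q[:,2]),3))
    white=(S<90)&(V>120)
    rect(reg(.3,.6,.2,.36,.06,.09)&~((H>40)&(H<85)&(S>80)),'tray tops')
    rect(reg(.3,.7,-.2,.1,.03,.1)&~((H>100)&(H<130)&(S>100))&white,'lane white')
    bl=(H>100)&(H<130)&(S>100)&reg(.3,.7,-.2,.1,-.01,.1)
    nb,lab,st,_=cv2.connectedComponentsWithStats(bl.astype(np.uint8))
    for i in range(1,nb):
        if st[i,4]>80: rect(lab==i,'blue%d'%i); rect((lab==i)&(Z>.065),' top%d'%i)
E
```

```text
top tray tops 563 [444. 284.] [ 42. 173.] 77.5 z 0.072
top lane white 688 [495. -84.] [230. 206.] 87.6 z 0.068
top blue1 670 [516.   0.] [ 55. 191.] 87.2 z 0.004
top  top1 68 [504.  -0.] [ 54. 162.] 86.5 z 0.075
top blue3 484 [ 457. -116.] [ 51. 135.] 89.9 z 0.004
top  top3 34 [ 446. -115.] [ 51. 108.] 88.3 z 0.073
top blue6 589 [319. -50.] [299.  24.] 89.8 z 0.001
top  top6 0
side tray tops 887 [443. 286.] [ 40. 177.] 77.3 z 0.072
side lane white 1127 [553. -43.] [333. 271.] 77.5 z 0.058
side blue1 984 [ 494. -111.] [211.  58.] 1.1 z 0.03
side  top1 239 [ 494. -112.] [206.  58.] 1.1 z 0.072
side blue2 1329 [545.  -4.] [255.  99.] 2.8 z 0.016
side  top2 227 [524.   6.] [ 58. 205.] 86.8 z 0.072
side blue3 981 [319. -50.] [300.  28.] 89.9 z 0.0
side  top3 0
```

```bash
cat >> h.py <<'E'
def go(*targets):
    """targets: (x,y,z,yaw_deg of tool x) -> dp cm / rot deg from present pose"""
    T=TW()
    for x,y,z,a in targets:
        R=Ro.from_euler('z',a,degrees=True).as_matrix()@np.diag([1,-1,-1])
        dp=T[:3,:3].T@(np.array([x,y,z])-T[:3,3])*100
        rv=Ro.from_matrix(T[:3,:3].T@R).as_rotvec(degrees=True)
        print((x,y,z,a),'dp',np.round(dp,2),'rot',np.round(rv,2))
def st():
    s=bot.state(); T=TW(); print('t',s['time'],'p',np.round(s['position'],4),'yaw',round(np.degrees(np.arctan2(T[1,0],T[0,0])),2),'tilt',np.round(T[:2,2],4),'F',np.round(s['contact_force'],1),'w',round(s['grip_width'],4),s['grip_force'],'q',np.round(s['q'],2))
E
python3 - <<'E'
from h import *
v=np.load('v.npz'); W=cloud('top',v['d']); q=W[(W[...,2]>.3)&(W[...,0]>0.2)]
print(len(q)); 
for a in (.2,.4,.6,.8,1.0):
    r=q[(q[:,0]>a)&(q[:,0]<a+.2)&(abs(q[:,1])<.4)]
    if len(r): print(a,np.round(r.min(0),2),np.round(r.max(0),2))
W=cloud('side',v['e']); m=W[245:260,225:250].reshape(-1,3); print('smear',np.nanmin(m,0),np.nanmax(m,0))
go((.42,-.35,.26,60),(.46,.0,.3,90),(.42,.22,.30,167.5))
E
```

```text
93977
0.2 [ 0.3  -0.4   0.88] [0.4  0.36 0.95]
0.4 [ 0.4  -0.4   0.94] [0.55 0.37 1.15]
smear [ 0.39068193  0.08554498 -0.00767204] [0.46168995 0.16331978 0.00508236]
(0.42, -0.35, 0.26, 60) dp [ 29.74 -16.62  -0.73] rot [ -0.     0.   -42.76]
(0.46, 0.0, 0.3, 90) dp [ 43.93 -48.87  -4.73] rot [ -0.     0.   -72.76]
(0.42, 0.22, 0.3, 167.5) dp [ 46.63 -71.06  -4.73] rot [  -0.     -0.   -150.26]
```

Emit:
{"method": "drive_tool", "body": {
  "grip": [8.8, 8.8, 8.8, 8.8, 8.8, 8.8, 8.8, 8.8, 8.8, 8.8, 8.8, 8.8],
  "dp": [
    [4, -2, -0.5],
    [8, -4, -1],
    [12, -6.5, -1],
    [16, -9, -1],
    [20, -11, -1],
    [24, -13.5, -1],
    [28, -16, -1],
    [30, -19, -1.5],
    [32, -22, -2],
    [34, -25, -2.5],
    [36, -28, -3],
    [38, -31.5, -3.5]
  ],
  "delta_rot": [
    [0, 0, -7],
    [0, 0, -14],
    [0, 0, -21],
    [0, 0, -28],
    [0, 0, -35],
    [0, 0, -42],
    [0, 0, -49],
    [0, 0, -56],
    [0, 0, -63],
    [0, 0, -70],
    [0, 0, -77],
    [0, 0, -84]
  ]
}}

```text
time: 1.5
position: [0.4539, -0.1888, 0.2873]
ee_rot: [0.001, 0.632, 0.775, 0.0]
contact_force: [1.1, -0.1, -0.1]
grip_width: 0.0883
grip_force: 0.0
```

```bash
python3 - <<'E'
from h import *
st(); print(np.round(bot.camera_params('wrist')['tool_from_camera'],3))
go((.46,.0,.3,130),(.42,.27,.30,167.5))
E
```

```text
t 1.5 p [ 0.4539 -0.1888  0.2873] yaw 101.57 tilt [ 0.0011 -0.0004] F [ 1.1 -0.1 -0.1] w 0.0883 0.0 q [ 0.7   0.52 -0.62  1.9   0.4   0.84  0.08]
[[-0.001 -0.953 -0.302  0.078]
 [ 1.    -0.001 -0.001 -0.   ]
 [ 0.001 -0.302  0.953 -0.132]
 [ 0.     0.     0.     1.   ]]
(0.46, 0.0, 0.3, 130) dp [18.37  4.38 -1.28] rot [  0.05   0.05 -28.43]
(0.42, 0.27, 0.3, 167.5) dp [45.63  5.88 -1.29] rot [ 3.000e-02  7.000e-02 -6.593e+01]
```

Emit:
{"method": "drive_tool", "body": {
  "grip": [8.8, 8.8, 8.8, 8.8, 8.8, 8.8, 8.8],
  "dp": [
    [3.5, 1.7, -0.5],
    [7, 3.4, -1],
    [10.5, 5, -1.2],
    [14, 6.6, -1.2],
    [17.6, 8.3, -1.2],
    [17.6, 8.3, -1.2],
    [17.6, 8.3, -1.2]
  ],
  "delta_rot": [
    [0, 0, 3],
    [0, 0, 6],
    [0, 0, 9],
    [0, 0, 11.6],
    [0, 0, 11.6],
    [0, 0, 11.6],
    [0, 0, 11.6]
  ]
}}

```text
time: 2.08
position: [0.5007, 0.0013, 0.2991]
ee_rot: [0.0, 0.707, 0.707, 0.001]
contact_force: [-0.3, -0.3, -0.4]
grip_width: 0.0877
grip_force: 0.0
```

```bash
cat >> h.py <<'E'
def lanes(p,d,n,T):
    W=cloud(n,d,T); hsv=cv2.cvtColor(p,cv2.COLOR_RGB2HSV); H,S,V=[hsv[...,i].astype(int) for i in range(3)]
    X,Y,Z=W[...,0],W[...,1],W[...,2]
    blue=(H>100)&(H<130)&(S>100)
    for nm,y0,y1 in (('b',-.055,.06),('a',-.17,-.065)):
        g=(X>.36)&(X<.68)&(Y>y0)&(Y<y1)
        for t,m in (('rim',g&blue&(Z>.066)&(Z<.085)),('white',g&~blue&(Z>.06)&(Z<.1))):
            m=cv2.morphologyEx(m.astype(np.uint8),cv2.MORPH_OPEN,np.ones((2,2)))>0
            q=W[m]
            if len(q)<20: print(nm,t,len(q)); continue
            lo,hi=np.percentile(q[:,:2],[.5,99.5],axis=0)
            c,sz,a=cv2.minAreaRect((q[:,:2]*1000).astype(np.float32)); print(nm,t,len(q),'c',np.round(c,1),'sz',np.round(sz,1),round(a,1),'z',round(np.median(q[:,2]),4))
E
python3 - <<'E'
from h import *
st(); T=TW(); p,d,_=shot('wrist'); save(p,'w1.png'); np.savez('w1.npz',p=p,d=d,T=T); lanes(p,d,'wrist',T)
E
```

```text
t 2.0833 p [0.5007 0.0013 0.2991] yaw 89.99 tilt [0.0011 0.0011] F [-0.3 -0.3 -0.4] w 0.0877 0.0 q [ 0.27  0.5  -0.56  1.86  0.34  0.87 -0.46]
b rim 1429 c [529.   -8.7] sz [ 78.3 244.1] 87.4 z nan
b white 486 c [677.7  -6.2] sz [ 50.1 110. ] 23.4 z nan
a rim 1372 c [ 490.9 -137. ] sz [240.   89.2] 6.4 z nan
a white 1042 c [ 556.2 -114.6] sz [37.6 91.8] 43.9 z nan
```

View pics/w1.png

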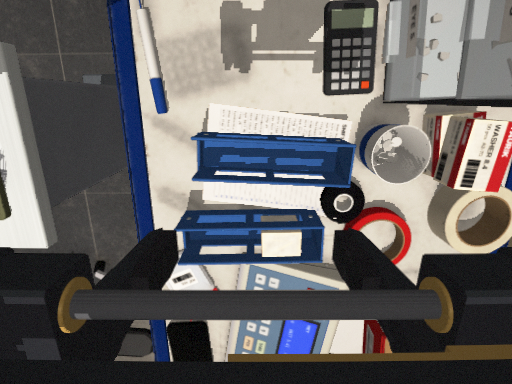

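The wrist view shows empty lane_b across columns 193-354 and rows 133-187. lane_a is across columns 180-322 and rows 210-263, with box_0 at (281,244). The black tape at (343,200) lies beyond their far ends.

```bash
cat > fit.py <<'E'
from h import *
from scipy.optimize import minimize
def lanefit(W,blue,x0,x1,y0,y1,c0):
    X,Y,Z=W[...,0],W[...,1],W[...,2]
    with np.errstate(invalid='ignore'): m=blue&(X>x0)&(X<x1)&(Y>y0)&(Y<y1)&(Z>.068)&(Z<.082)
    q=W[m][:,:2]
    # template: rim lines: sides y=+-25.5mm (x -103..103), far end x=+101.5
    def cost(p):
        c,s=np.cos(p[2]),np.sin(p[2]); r=(q-p[:2])@np.array([[c,-s],[s,c]])
        u,v=r[:,0],r[:,1]
        ds=np.hypot(abs(v)-.0255,np.maximum(abs(u)-.103,0)); de=np.hypot(u-.1015,np.maximum(abs(v)-.027,0))
        return np.mean(np.minimum(np.minimum(ds,de),.008))*1000
    best=min((minimize(cost,[c0[0]+a,c0[1]+b,c0[2]+e],method='Nelder-Mead',options=dict(initial_simplex=None,xatol=1e-5,fatol=1e-4)) for a in(-.01,0,.01) for b in (-.006,0,.006) for e in (-.05,0,.05)),key=lambda r:r.fun)
    return len(q),np.round(best.x[:2],4),round(np.degrees(best.x[2]),2),round(best.fun,2)
def blue(p):
    h=cv2.cvtColor(p,cv2.COLOR_RGB2HSV); return (h[...,0]>100)&(h[...,0]<130)&(h[...,1]>100)
E
python3 - <<'E'
from fit import *
v=np.load('v.npz'); w=np.load('w1.npz')
for n,p,d,T in (('wrist',w['p'],w['d'],w['T']),('side',v['b'],v['e'],None),('top',v['a'],v['d'],None)):
    W=cloud(n,d,T)
    print(n,'b',lanefit(W,blue(p),.38,.66,-.05,.05,(.524,.004,-.05)),'a',lanefit(W,blue(p),.36,.63,-.155,-.07,(.494,-.112,.02)))
    h=cv2.cvtColor(p,cv2.COLOR_RGB2HSV)
    with np.errstate(invalid='ignore'): m=(~blue(p))&(W[...,0]>.45)&(W[...,0]<.62)&(W[...,1]>-.137)&(W[...,1]<-.09)&(W[...,2]>.066)&(W[...,2]<.085)&(h[...,2]>100)
    q=W[m]; print(' box0',len(q),np.round(np.median(q,0),4),np.round(np.percentile(q,[2,98],axis=0),3).tolist())
go((.46,.2,.3,140),(.42,.27,.30,167.5))
E
```

```text
wrist b (1357, array([0.521 , 0.0038]), np.float64(-2.72), np.float64(1.06)) a (1197, array([ 0.4909, -0.1135]), np.float64(0.97), np.float64(0.9))
 box0 1023 [ 0.5361 -0.11    0.0736] [[0.51, -0.131, 0.067], [0.562, -0.094, 0.075]]
side b (195, array([0.5216, 0.0065]), np.float64(-2.79), np.float64(1.06)) a (192, array([ 0.4929, -0.111 ]), np.float64(0.84), np.float64(1.27))
 box0 230 [ 0.538  -0.1099  0.0722] [[0.51, -0.135, 0.067], [0.596, -0.091, 0.077]]
top b (66, array([0.4833, 0.0016]), np.float64(-2.85), np.float64(1.11)) a (34, array([ 0.4758, -0.117 ]), np.float64(0.86), np.float64(0.88))
 box0 192 [ 0.5365 -0.1132  0.0734] [[0.507, -0.133, 0.067], [0.565, -0.09, 0.079]]
(0.46, 0.2, 0.3, 140) dp [20.11 -4.11 -0.13] rot [-2.000e-02  3.000e-02 -5.024e+01]
(0.42, 0.27, 0.3, 167.5) dp [27.09 -8.14 -0.13] rot [-2.000e-02  3.000e-02 -7.774e+01]
```

Emit:
{"method": "drive_tool", "body": {
  "grip": [8.8, 8.8, 8.8, 8.8, 8.8, 8.8, 8.8, 8.8, 8.8, 8.8, 8.8, 8.8],
  "dp": [
    [2.5, -0.7, 0],
    [5, -1.5, 0],
    [7.5, -2.2, 0],
    [10, -3, 0],
    [12.5, -3.7, 0],
    [15, -4.5, 0],
    [17.5, -5.2, 0],
    [20, -6, 0],
    [22.5, -6.7, 0],
    [25, -7.5, 0],
    [27, -8.1, 0],
    [27, -8.1, 0]
  ],
  "delta_rot": [
    [0, 0, -7],
    [0, 0, -14],
    [0, 0, -21],
    [0, 0, -28],
    [0, 0, -35],
    [0, 0, -42],
    [0, 0, -49],
    [0, 0, -56],
    [0, 0, -63],
    [0, 0, -70],
    [0, 0, -77],
    [0, 0, -77.5]
  ]
}}

```text
time: 3.13
position: [0.4201, 0.2713, 0.2991]
ee_rot: [-0.0, 0.108, 0.994, 0.002]
contact_force: [-0.2, 0.7, 0.2]
grip_width: 0.088
grip_force: 0.0
```

```bash
cat > tray.py <<'E'
from fit import *
def tray(W,p):
    h=cv2.cvtColor(p,cv2.COLOR_RGB2HSV); g=(h[...,0]>40)&(h[...,0]<85)&(h[...,1]>80)
    with np.errstate(invalid='ignore'): m=(W[...,0]>.33)&(W[...,0]<.56)&(W[...,1]>.22)&(W[...,1]<.35)&(W[...,2]>.064)&(W[...,2]<.085)&~g
    m=cv2.erode(m.astype(np.uint8),np.ones((3,3)))>0
    q=W[m]; c,sz,a=cv2.minAreaRect((q[:,:2]*1000).astype(np.float32)); print(len(q),np.round(c,1),np.round(sz,1),round(a,2),'z',np.round(np.median(q[:,2]),4)); return m
E
python3 - <<'E'
from tray import *
st(); T=TW(); p,d,_=shot('wrist'); save(p,'w2.png'); W=cloud('wrist',d,T); tray(W,p)
E
```

```text
t 3.1333 p [0.4201 0.2713 0.2991] yaw 167.55 tilt [-0.0004  0.0033] F [-0.2  0.7  0.2] w 0.088 0.0 q [-0.09  0.59 -0.93  1.85  0.57  0.98  0.08]
3266 [441.6 286.3] [ 36.2 169. ] 77.57 z 0.0735
```

View pics/w2.png

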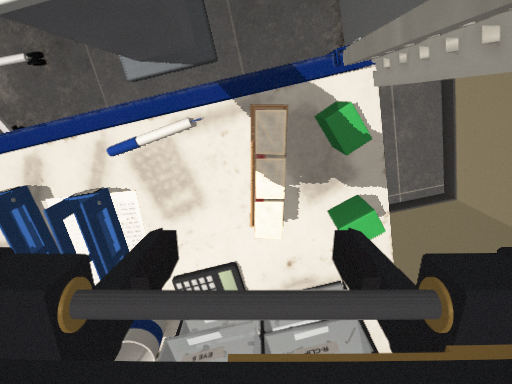

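The three boxes stand in the tray along column 270: near (270,130), middle (270,178) and far (268,218). The green look-alikes at (343,127) and (355,217) are clear of the fingers. I'll take the middle box first.

```bash
python3 - <<'E'
from h import *
go((.4415,.286,.13,167.6),(.4415,.286,.047,167.6))
E
```

```text
(0.4415, 0.286, 0.13, 167.6) dp [-1.62  2.13 16.86] rot [ 0.01 -0.03 -0.4 ]
(0.4415, 0.286, 0.047, 167.6) dp [-1.63  2.13 25.16] rot [ 0.01 -0.03 -0.4 ]
```

Emit:
{"method": "drive_tool", "body": {
  "grip": [6.2, 6.2, 6.2, 6.2, 6.2, 6.2, 6.2, 6.2, 6.2, 6.2],
  "dp": [
    [-1, 1, 4],
    [-1.6, 2.1, 8],
    [-1.6, 2.1, 12],
    [-1.6, 2.1, 15],
    [-1.6, 2.1, 18],
    [-1.6, 2.1, 20.5],
    [-1.6, 2.1, 23],
    [-1.6, 2.1, 25.1],
    [-1.6, 2.1, 25.1],
    [-1.6, 2.1, 25.1]
  ],
  "delta_rot": [
    [0, 0, 0],
    [0, 0, 0],
    [0, 0, 0],
    [0, 0, 0],
    [0, 0, 0],
    [0, 0, 0],
    [0, 0, 0],
    [0, 0, 0],
    [0, 0, 0],
    [0, 0, 0]
  ]
}}

```text
time: 4.02
position: [0.442, 0.283, 0.0473]
ee_rot: [-0.0, 0.114, 0.993, -0.002]
contact_force: [-0.5, 0.3, 0.0]
grip_width: 0.0623
grip_force: 0.0
```

Emit:
{"method": "drive_tool", "body": {
  "grip": [3, 3, 3, 3, 3, 3],
  "dp": [
    [0, 0, 0],
    [0, 0, 0],
    [0, 0, 0],
    [0, 0, 0],
    [0, 0, 0],
    [0, 0, 0]
  ],
  "delta_rot": [
    [0, 0, 0],
    [0, 0, 0],
    [0, 0, 0],
    [0, 0, 0],
    [0, 0, 0],
    [0, 0, 0]
  ]
}}

```text
time: 4.52
position: [0.442, 0.2861, 0.0489]
ee_rot: [0.001, 0.112, 0.994, 0.001]
contact_force: [-0.0, -0.2, 6.5]
grip_width: 0.0381
grip_force: 30.0
```

```bash
python3 - <<'E'
from h import *
st(); go((.4415,.286,.15,167.6),(.46,.15,.15,177),(.46,.15,.0455,177))
E
```

```text
t 4.5167 p [0.442  0.2861 0.0489] yaw 167.13 tilt [0.0021 0.001 ] F [-0.  -0.2  6.5] w 0.0381 29.997559553012252 q [-0.33  0.96 -0.56  1.98  1.06  0.53 -0.32]
(0.4415, 0.286, 0.15, 167.6) dp [ 3.000e-02 -1.000e-02 -1.011e+01] rot [ 0.08  0.11 -0.47]
(0.46, 0.15, 0.15, 177) dp [ -4.8  -12.86 -10.12] rot [ 0.07  0.11 -9.87]
(0.46, 0.15, 0.0455, 177) dp [ -4.78 -12.87   0.33] rot [ 0.07  0.11 -9.87]
```

Emit:
{"method": "drive_tool", "body": {
  "grip": [3, 3, 3, 3, 3, 3, 3, 3, 3, 3, 3, 3],
  "dp": [
    [0, 0, -1.5],
    [0, 0, -4],
    [0, 0, -7],
    [-0.5, -1, -10],
    [-1.5, -4, -10],
    [-2.5, -7, -10],
    [-3.5, -10, -10],
    [-4.8, -12.9, -9],
    [-4.8, -12.9, -6.5],
    [-4.8, -12.9, -4],
    [-4.8, -12.9, -2],
    [-4.8, -12.9, -0.8]
  ],
  "delta_rot": [
    [0, 0, 0],
    [0, 0, 0],
    [0, 0, 0],
    [0, 0, -2],
    [0, 0, -4],
    [0, 0, -6],
    [0, 0, -8],
    [0, 0, -9.9],
    [0, 0, -9.9],
    [0, 0, -9.9],
    [0, 0, -9.9],
    [0, 0, -9.9]
  ]
}}

```text
time: 5.52
position: [0.4586, 0.1481, 0.054]
ee_rot: [-0.001, 0.026, 1.0, -0.001]
contact_force: [-0.5, -0.6, -2.5]
grip_width: 0.0381
grip_force: 30.0
```

```bash
python3 - <<'E'
from h import *
st(); go((.46,.15,.046,177))
E
```

```text
t 5.5167 p [0.4586 0.1481 0.054 ] yaw 176.99 tilt [-0.0021 -0.0014] F [-0.5 -0.6 -2.5] w 0.0381 29.998924979008734 q [-0.06  0.93 -0.58  2.11  1.2   0.49 -0.07]
(0.46, 0.15, 0.046, 177) dp [-0.13  0.2   0.8 ] rot [-0.09 -0.12 -0.01]
```

Emit:
{"method": "drive_tool", "body": {
  "grip": [3, 3, 3, 5.2, 6.2, 6.2, 6.2],
  "dp": [
    [0, 0, 0.3],
    [0, 0, 0.6],
    [0, 0, 0.85],
    [0, 0, 0.85],
    [0, 0, 0.85],
    [0, 0, 0.85],
    [0, 0, 0.85]
  ],
  "delta_rot": [
    [0, 0, 0],
    [0, 0, 0],
    [0, 0, 0],
    [0, 0, 0],
    [0, 0, 0],
    [0, 0, 0],
    [0, 0, 0]
  ]
}}

```text
time: 6.1
position: [0.4597, 0.1493, 0.0479]
ee_rot: [0.001, 0.026, 1.0, 0.0]
contact_force: [-0.5, -0.7, 0.4]
grip_width: 0.0615
grip_force: 0.0
```

```bash
python3 - <<'E'
from h import *
st(); go((.4586,.1481,.15,177),(.4586,.1481,.15,87.25),(.4586,.1481,.046,87.25))
E
```

```text
t 6.1 p [0.4597 0.1493 0.0479] yaw 177.03 tilt [0.0011 0.0004] F [-0.5 -0.7  0.4] w 0.0615 0.0 q [-0.07  0.94 -0.57  2.11  1.23  0.48 -0.1 ]
(0.4586, 0.1481, 0.15, 177) dp [  0.09  -0.12 -10.21] rot [0.03 0.06 0.03]
(0.4586, 0.1481, 0.15, 87.25) dp [  0.09  -0.12 -10.21] rot [7.000e-02 3.000e-02 8.978e+01]
(0.4586, 0.1481, 0.046, 87.25) dp [ 0.1  -0.13  0.19] rot [7.000e-02 3.000e-02 8.978e+01]
```

Emit:
{"method": "drive_tool", "body": {
  "grip": [6.2, 6.2, 6.5, 7, 8, 8.4, 8.4, 8.4, 8.4, 8.4, 8.4, 8.4],
  "dp": [
    [0, 0, -3],
    [0, 0, -6],
    [0, 0, -8],
    [0, 0, -8],
    [0, 0, -8],
    [0, 0, -8],
    [0, 0, -8],
    [0, 0, -8],
    [0, 0, -8],
    [0, 0, -8],
    [0, 0, -8],
    [0, 0, -8]
  ],
  "delta_rot": [
    [0, 0, 0],
    [0, 0, 3],
    [0, 0, 10],
    [0, 0, 17],
    [0, 0, 24],
    [0, 0, 31],
    [0, 0, 38],
    [0, 0, 45],
    [0, 0, 52],
    [0, 0, 59],
    [0, 0, 66],
    [0, 0, 73]
  ]
}}

```text
time: 7.1
position: [0.4593, 0.1493, 0.1277]
ee_rot: [0.0, 0.618, 0.786, 0.0]
contact_force: [0.2, 0.1, 0.5]
grip_width: 0.0841
grip_force: 0.0
```

Emit:
{"method": "drive_tool", "body": {
  "grip": [8.4, 8.4, 8.4, 8.4, 8.4],
  "dp": [
    [0, 0, 0],
    [0, 0, 0],
    [0, 0, 0],
    [0, 0, 0],
    [0, 0, 0]
  ],
  "delta_rot": [
    [0, 0, 7],
    [0, 0, 14],
    [0, 0, 16.8],
    [0, 0, 16.8],
    [0, 0, 16.8]
  ]
}}

```text
time: 7.52
position: [0.4593, 0.1493, 0.1276]
ee_rot: [0.0, 0.723, 0.691, 0.0]
contact_force: [0.2, -0.5, -0.2]
grip_width: 0.0839
grip_force: 0.0
```

```bash
python3 - <<'E'
from h import *
st()
T=TW(); p,d,_=shot('wrist'); W=cloud('wrist',d,T)
with np.errstate(invalid='ignore'): m=(abs(W[...,0]-.46)<.05)&(abs(W[...,1]-.15)<.05)&(W[...,2]>.06)&(W[...,2]<.08)
q=W[m]; print(len(q)); 
if len(q)>50: c,sz,a=cv2.minAreaRect((q[:,:2]*1000).astype(np.float32)); print(c,sz,a,np.median(q[:,2]))
go((.4597,.1493,.046,87.25))
save(p,'w3.png')
E
```

```text
t 7.5167 p [0.4593 0.1493 0.1276] yaw 87.35 tilt [0.0005 0.0001] F [ 0.2 -0.5 -0.2] w 0.0839 0.0 q [-0.22  0.74 -0.31  2.09  0.57  0.39 -1.03]
4026
(460.1789245605469, 149.7245330810547) (38.14937973022461, 54.596351623535156) 86.76750946044922 0.07058193843516962
(0.4597, 0.1493, 0.046, 87.25) dp [0.   0.04 8.15] rot [ 0.01 -0.01  0.09]
```

```bash
python3 - <<'E'
from h import *
v=np.load('v.npz'); w=np.load('w1.npz')
for n,d,T in (('wrist',w['d'],w['T']),('side',v['e'],None)):
    W=cloud(n,d,T)
    with np.errstate(invalid='ignore'): m=(W[...,0]>.628)&(W[...,0]<.75)&(W[...,1]>-.06)&(W[...,1]<.07)&(W[...,2]>.03)&(W[...,2]<.2)
    q=W[m]; print(n,len(q),np.round(np.percentile(q,[1,50,99],axis=0),3).tolist())
E
```

```text
wrist 3471 [[0.644, -0.024, 0.031], [0.702, 0.012, 0.057], [0.75, 0.055, 0.088]]
side 570 [[0.643, -0.021, 0.031], [0.696, 0.015, 0.06], [0.75, 0.051, 0.086]]
```

Emit:
{"method": "drive_tool", "body": {
  "grip": [8.4, 8.4, 8.4, 8.4, 8.4, 8.4],
  "dp": [
    [0, 0, 2.5],
    [0, 0.05, 5],
    [0, 0.05, 7],
    [0, 0.05, 8.1],
    [0, 0.05, 8.1],
    [0, 0.05, 8.1]
  ],
  "delta_rot": [
    [0, 0, 0],
    [0, 0, 0],
    [0, 0, 0],
    [0, 0, 0],
    [0, 0, 0],
    [0, 0, 0]
  ]
}}

```text
time: 8.07
position: [0.4595, 0.1492, 0.046]
ee_rot: [-0.0, 0.724, 0.69, -0.001]
contact_force: [0.6, -0.5, -0.3]
grip_width: 0.0842
grip_force: 0.0
```

Emit:
{"method": "drive_tool", "body": {
  "grip": [5, 5, 5, 5, 5, 5],
  "dp": [
    [0, 0, 0],
    [0, 0, 0],
    [0, 0, 0],
    [0, 0, 0],
    [0, 0, 0],
    [0, 0, 0]
  ],
  "delta_rot": [
    [0, 0, 0],
    [0, 0, 0],
    [0, 0, 0],
    [0, 0, 0],
    [0, 0, 0],
    [0, 0, 0]
  ]
}}

```text
time: 8.57
position: [0.4602, 0.1492, 0.0468]
ee_rot: [0.0, 0.724, 0.69, 0.001]
contact_force: [-0.1, -0.6, 5.7]
grip_width: 0.0553
grip_force: 30.0
```

```bash
python3 - <<'E'
from h import *
st(); go((.46,.1493,.15,87.25),(.564,.0024,.15,87.25))
E
```

```text
t 8.5667 p [0.4602 0.1492 0.0468] yaw 87.22 tilt [0.0011 0.0003] F [-0.1 -0.6  5.7] w 0.0553 30.001005115918815 q [-0.33  0.89 -0.14  2.12  0.67  0.17 -1.12]
(0.46, 0.1493, 0.15, 87.25) dp [ 2.000e-02 -1.000e-02 -1.032e+01] rot [ 0.06 -0.02 -0.03]
(0.564, 0.0024, 0.15, 87.25) dp [-14.15  11.09 -10.31] rot [ 0.06 -0.02 -0.03]
```

Emit:
{"method": "drive_tool", "body": {
  "grip": [5, 5, 5, 5, 5, 5, 5, 5, 5, 5, 5],
  "dp": [
    [0, 0, -2],
    [0, 0, -5],
    [0, 0, -8],
    [-1.5, 1.2, -10.3],
    [-4, 3.2, -10.3],
    [-6.5, 5.2, -10.3],
    [-9, 7.2, -10.3],
    [-11.5, 9.2, -10.3],
    [-14.1, 10.7, -10.3],
    [-14.1, 10.7, -10.3],
    [-14.1, 10.7, -10.3]
  ],
  "delta_rot": [
    [0, 0, 0],
    [0, 0, 0],
    [0, 0, 0],
    [0, 0, 0],
    [0, 0, 0],
    [0, 0, 0],
    [0, 0, 0],
    [0, 0, 0],
    [0, 0, 0],
    [0, 0, 0],
    [0, 0, 0]
  ]
}}

```text
time: 9.48
position: [0.5598, 0.0003, 0.1486]
ee_rot: [0.0, 0.726, 0.688, -0.001]
contact_force: [-0.8, 0.7, -0.9]
grip_width: 0.0553
grip_force: 30.0
```

```bash
python3 - <<'E'
from fit import *
st(); T=TW(); p,d,_=shot('wrist'); save(p,'w4.png'); W=cloud('wrist',d,T)
print(lanefit(W,blue(p),.38,.66,-.05,.05,(.521,.004,-.05)))
tp=T[:3,3]
with np.errstate(invalid='ignore'): m=(abs(W[...,0]-tp[0])<.04)&(abs(W[...,1]-tp[1])<.05)&(abs(W[...,2]-tp[2]-.025)<.012)
q=W[m]; print(len(q))
if len(q)>30: print(cv2.minAreaRect((q[:,:2]*1000).astype(np.float32)),np.median(q[:,2]))
go((.560,.0026,.05,87.25))
E
```

```text
t 9.4833 p [5.598e-01 3.000e-04 1.486e-01] yaw 86.95 tilt [-0.0012 -0.0014] F [-0.8  0.7 -0.9] w 0.0553 29.99969605822116 q [ 0.18  0.78 -0.46  1.85  0.55  0.64 -0.66]
(2726, array([0.5212, 0.0043]), np.float64(-2.57), np.float64(0.99))
9165
((559.5171508789062, 4.870671272277832), (32.079376220703125, 80.14215850830078), 87.26349639892578) 0.17227224521309392
(0.56, 0.0026, 0.05, 87.25) dp [-0.01  0.09  9.88] rot [-0.08 -0.01 -0.09]
```

View pics/w4.png

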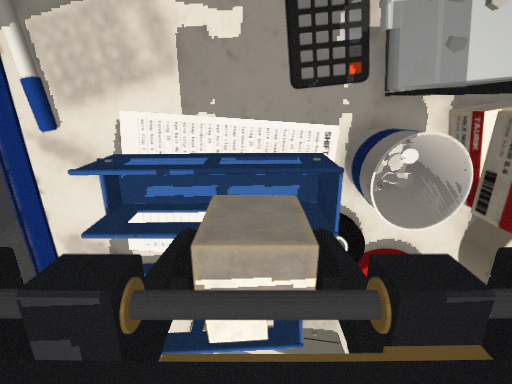

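The held box at (255,225) lines up over lane_b. The lane's fit again gives (0.521, 0.004), and the cup at (415,180) is clear.

Emit:
{"method": "drive_tool", "body": {
  "grip": [5, 5, 5, 5, 5, 5, 5, 5, 5, 5, 5, 5],
  "dp": [
    [0, 0, 1],
    [0, 0, 2.2],
    [0, 0, 3.4],
    [0, 0, 4.6],
    [0, 0, 5.8],
    [0, 0, 6.8],
    [0, 0, 7.6],
    [0, 0, 8.3],
    [0, 0, 8.9],
    [0, 0, 9.4],
    [0, 0, 9.6],
    [0, 0, 9.6]
  ],
  "delta_rot": [
    [0, 0, 0],
    [0, 0, 0],
    [0, 0, 0],
    [0, 0, 0],
    [0, 0, 0],
    [0, 0, 0],
    [0, 0, 0],
    [0, 0, 0],
    [0, 0, 0],
    [0, 0, 0],
    [0, 0, 0],
    [0, 0, 0]
  ]
}}

```text
time: 10.53
position: [0.5598, 0.0031, 0.053]
ee_rot: [-0.0, 0.724, 0.69, -0.0]
contact_force: [0.4, 0.2, -2.5]
grip_width: 0.0551
grip_force: 30.0
```

```bash
python3 - <<'E'
from h import *
st(); go((.560,.0026,.0497,87.25))
E
```

```text
t 10.5333 p [0.5598 0.0031 0.053 ] yaw 87.24 tilt [-0.0004 -0.0001] F [ 0.4  0.2 -2.5] w 0.0551 29.999615284614265 q [ 0.11  0.93 -0.33  1.89  0.66  0.44 -0.76]
(0.56, 0.0026, 0.0497, 87.25) dp [-0.05  0.02  0.33] rot [-0.02  0.01 -0.01]
```

Emit:
{"method": "drive_tool", "body": {
  "grip": [5, 5, 5, 5.8, 6.4, 6.8, 6.8],
  "dp": [
    [0, 0, 0.15],
    [0, 0, 0.35],
    [0, 0, 0.35],
    [0, 0, 0.35],
    [0, 0, 0.35],
    [0, 0, 0.35],
    [0, 0, 0.35]
  ],
  "delta_rot": [
    [0, 0, 0],
    [0, 0, 0],
    [0, 0, 0],
    [0, 0, 0],
    [0, 0, 0],
    [0, 0, 0],
    [0, 0, 0]
  ]
}}

```text
time: 11.12
position: [0.5601, 0.0032, 0.05]
ee_rot: [0.0, 0.724, 0.69, 0.0]
contact_force: [-0.3, 0.1, -0.1]
grip_width: 0.0678
grip_force: 0.0
```

```bash
python3 - <<'E'
from h import *
st(); t=np.array([.4415,.286]); u=np.array([np.cos(np.radians(-12.4)),np.sin(np.radians(-12.4))])
print(t+.058*u,t-.058*u)
go((.55,.003,.22,87.25),(.47,.21,.25,77.6))
E
```

```text
t 11.1167 p [0.5601 0.0032 0.05  ] yaw 87.23 tilt [0.0005 0.    ] F [-0.3  0.1 -0.1] w 0.0678 0.0 q [ 0.1   0.93 -0.33  1.89  0.67  0.43 -0.76]
[0.49814699 0.27354535] [0.38485301 0.29845465]
(0.55, 0.003, 0.22, 87.25) dp [ -0.06  -1.   -17.  ] rot [ 0.03 -0.   -0.02]
(0.47, 0.21, 0.25, 77.6) dp [ 20.23  -9.99 -20.  ] rot [ 0.03 -0.    9.63]
```

Emit:
{"method": "drive_tool", "body": {
  "grip": [6.8, 6.8, 6.8, 6.8, 7.5, 8.4],
  "dp": [
    [0, 0, -1.5],
    [0, 0, -4],
    [0, 0, -8],
    [0, 0, -12],
    [0, 0, -16],
    [0, 0, -17]
  ],
  "delta_rot": [
    [0, 0, 0],
    [0, 0, 0],
    [0, 0, 0],
    [0, 0, 0],
    [0, 0, 0],
    [0, 0, 0]
  ]
}}

```text
time: 11.62
position: [0.5627, 0.0041, 0.2257]
ee_rot: [0.003, 0.724, 0.69, 0.004]
contact_force: [-0.0, 0.4, 1.0]
grip_width: 0.0793
grip_force: 0.0
```

```bash
cat > chk.py <<'E'
from fit import *
def boxat(W,p,x,y,z=.073):
    with np.errstate(invalid='ignore'): m=(abs(W[...,0]-x)<.045)&(abs(W[...,1]-y)<.0235)&(abs(W[...,2]-z)<.01)&~blue(p)
    m=cv2.morphologyEx(m.astype(np.uint8),cv2.MORPH_OPEN,np.ones((3,3),np.uint8)); n,l,s,_=cv2.connectedComponentsWithStats(m)
    if n<2: print('none'); return
    q=W[l==1+np.argmax(s[1:,4])]; A=np.c_[q[:,:2]-q[:,:2].mean(0),np.ones(len(q))]; k=np.linalg.lstsq(A,q[:,2],rcond=None)[0]
    c,sz,a=cv2.minAreaRect((q[:,:2]*1000).astype(np.float32)); print('box',len(q),np.round(c,1),np.round(sz,1),round(a,1),'z',round(float(np.median(q[:,2])),4),'slope',np.round(k[:2],3))
E
python3 - <<'E'
from chk import *
st(); T=TW(); p,d,_=shot('wrist'); W=cloud('wrist',d,T); boxat(W,p,.56,.003)
go((.498,.2735,.25,77.6))
E
```

```text
t 11.6167 p [0.5627 0.0041 0.2257] yaw 87.23 tilt [0.0097 0.0015] F [-0.   0.4  1. ] w 0.0793 0.0 q [ 0.23  0.68 -0.54  1.78  0.47  0.8  -0.59]
box 1950 [559.9   3.4] [38.  54.5] 86.7 z 0.0736 slope [-0.007 -0.017]
(0.498, 0.2735, 0.25, 77.6) dp [26.62 -7.75 -2.52] rot [ 0.55 -0.13  9.61]
```

Emit:
{"method": "drive_tool", "body": {
  "grip": [8.4, 8.4, 8.4, 8.4, 8.4, 8.4, 8.4, 8.4, 8.4, 8.4],
  "dp": [
    [2.5, -0.7, -0.5],
    [6, -1.7, -1],
    [10, -2.9, -1.5],
    [14, -4.1, -2],
    [18, -5.2, -2.5],
    [22, -6.4, -2.5],
    [25, -7.3, -2.5],
    [26.6, -7.8, -2.5],
    [26.6, -7.8, -2.5],
    [26.6, -7.8, -2.5]
  ],
  "delta_rot": [
    [0, 0, 1],
    [0.2, 0, 2],
    [0.4, 0, 3],
    [0.5, 0, 4],
    [0.5, 0, 5.5],
    [0.5, 0, 7],
    [0.5, 0, 8.5],
    [0.5, 0, 9.6],
    [0.5, 0, 9.6],
    [0.5, 0, 9.6]
  ]
}}

```text
time: 12.5
position: [0.494, 0.2726, 0.2434]
ee_rot: [-0.003, 0.778, 0.628, -0.004]
contact_force: [1.1, -1.3, -0.1]
grip_width: 0.084
grip_force: 0.0
```

```bash
python3 - <<'E'
from chk import *
st(); T=TW(); p,d,_=shot('wrist'); W=cloud('wrist',d,T); boxat(W,p,.498,.2735,.073); boxat(W,p,.385,.2985,.073)
save(p,'w5.png')
go((.498,.2735,.047,77.6))
E
```

```text
t 12.5 p [0.494  0.2726 0.2434] yaw 77.78 tilt [-0.0103 -0.0009] F [ 1.1 -1.3 -0.1] w 0.084 0.0 q [-0.3   0.65 -0.47  1.75  0.37  0.84 -1.16]
box 1767 [499.5 272.8] [37.5 54.3] 77.1 z 0.0735 slope [-0.008 -0.027]
box 1831 [385.3 298.4] [37.9 55.8] 77.3 z 0.0736 slope [-0.029 -0.016]
(0.498, 0.2735, 0.047, 77.6) dp [ 0.4   0.44 19.64] rot [-0.54  0.23  0.02]
```

View pics/w5.png

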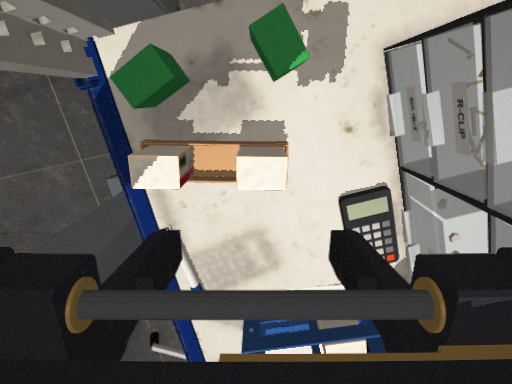

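The wrist view shows the far box at (262,168) and the near box at (160,168), with the middle slot empty. The cabinet at the right is what I need to check for gripper clearance.

```bash
python3 - <<'E'
from chk import *
st()
v=np.load('v.npz')
W=cloud('side',v['e'])
with np.errstate(invalid='ignore'): m=(W[...,1]>.2)&(W[...,1]<.35)&(W[...,2]>.05)&(W[...,2]<.5)&(W[...,0]>.535)
print(np.round(np.percentile(W[m],[1,50],axis=0),3).tolist())
go((.499,.2732,.07,77.6),(.499,.2732,.047,77.6))
E
```

```text
t 12.55 p [0.4948 0.2709 0.2435] yaw 77.62 tilt [-0.01   -0.0018] F [-0.3  0.1  0. ] w 0.0841 0.0 q [-0.3   0.65 -0.47  1.75  0.37  0.84 -1.16]
[[0.656, 0.201, 0.06], [0.939, 0.276, 0.236]]
(0.499, 0.2732, 0.07, 77.6) dp [ 0.39  0.53 17.34] rot [-0.54  0.23  0.02]
(0.499, 0.2732, 0.047, 77.6) dp [ 0.4   0.55 19.64] rot [-0.54  0.23  0.02]
```

Emit:
{"method": "drive_tool", "body": {
  "grip": [8.4, 8.4, 8.4, 8.4, 8.4, 8.4, 8.4, 8.4, 8.4, 8.4],
  "dp": [
    [0.2, 0.2, 3],
    [0.4, 0.5, 6.5],
    [0.4, 0.5, 10],
    [0.4, 0.5, 13],
    [0.4, 0.5, 15.5],
    [0.4, 0.5, 17.5],
    [0.4, 0.5, 19],
    [0.4, 0.5, 19.6],
    [0.4, 0.5, 19.6],
    [0.4, 0.5, 19.6]
  ],
  "delta_rot": [
    [-0.3, 0.1, 0],
    [-0.5, 0.2, 0],
    [-0.5, 0.2, 0],
    [-0.5, 0.2, 0],
    [-0.5, 0.2, 0],
    [-0.5, 0.2, 0],
    [-0.5, 0.2, 0],
    [-0.5, 0.2, 0],
    [-0.5, 0.2, 0],
    [-0.5, 0.2, 0]
  ]
}}

```text
time: 13.38
position: [0.4995, 0.2743, 0.0489]
ee_rot: [-0.0, 0.78, 0.626, 0.001]
contact_force: [0.5, 0.3, -0.8]
grip_width: 0.0837
grip_force: 0.0
```

```bash
python3 - <<'E'
from h import *
st()
E
```

```text
t 13.3833 p [0.4995 0.2743 0.0489] yaw 77.54 tilt [0.0009 0.0019] F [ 0.5  0.3 -0.8] w 0.0837 0.0 q [-0.42  0.94 -0.28  1.86  0.57  0.42 -1.33]
```

Emit:
{"method": "drive_tool", "body": {
  "grip": [5, 5, 5, 5, 5, 5],
  "dp": [
    [0, 0, 0],
    [0, 0, 0],
    [0, 0, 0],
    [0, 0, 0],
    [0, 0, 0],
    [0, 0, 0]
  ],
  "delta_rot": [
    [0, 0, 0],
    [0, 0, 0],
    [0, 0, 0],
    [0, 0, 0],
    [0, 0, 0],
    [0, 0, 0]
  ]
}}

```text
time: 13.88
position: [0.4994, 0.2758, 0.0493]
ee_rot: [-0.001, 0.779, 0.627, 0.002]
contact_force: [-0.9, -0.6, 4.7]
grip_width: 0.0555
grip_force: 30.0
```

```bash
python3 - <<'E'
from h import *
st(); c=np.array([.4915,-.1125]); a=np.radians(.95); t=c-.045*np.array([np.cos(a),np.sin(a)]); print(t)
go((.499,.2732,.16,77.6),(t[0],t[1],.15,91))
E
```

```text
t 13.8833 p [0.4994 0.2758 0.0493] yaw 77.63 tilt [0.0018 0.0031] F [-0.9 -0.6  4.7] w 0.0555 29.99624471180141 q [-0.42  0.94 -0.28  1.86  0.57  0.42 -1.33]
[ 0.44650619 -0.11324609]
(0.499, 0.2732, 0.16, 77.6) dp [ -0.23   0.03 -11.07] rot [ 0.07 -0.19  0.03]
(np.float64(0.4465061854957703), np.float64(-0.11324609406844639), 0.15, 91) dp [-39.1    3.18 -10.2 ] rot [  0.09  -0.19 -13.37]
```

Emit:
{"method": "drive_tool", "body": {
  "grip": [5, 5, 5, 5, 5, 5, 5, 5, 5, 5, 5, 5],
  "dp": [
    [0, 0, -1.5],
    [0, 0, -4.5],
    [0, 0, -8],
    [-2, 0.2, -11],
    [-5, 0.4, -11],
    [-9, 0.7, -11],
    [-13, 1, -11],
    [-17, 1.4, -11],
    [-21, 1.7, -11],
    [-25, 2, -11],
    [-29, 2.4, -11],
    [-33, 2.7, -11]
  ],
  "delta_rot": [
    [0, 0, 0],
    [0, 0, 0],
    [0, -0.1, 0],
    [0, -0.2, -1],
    [0, -0.2, -2],
    [0, -0.2, -3.5],
    [0, -0.2, -5],
    [0, -0.2, -6.5],
    [0, -0.2, -8],
    [0, -0.2, -9.5],
    [0, -0.2, -11],
    [0, -0.2, -12.4]
  ]
}}

```text
time: 14.88
position: [0.4538, -0.0545, 0.1577]
ee_rot: [0.0, 0.706, 0.708, -0.0]
contact_force: [0.1, -0.4, -2.0]
grip_width: 0.0553
grip_force: 30.0
```

Emit:
{"method": "drive_tool", "body": {
  "grip": [5, 5, 5, 5, 5],
  "dp": [
    [-2, 0.1, 0.2],
    [-4, 0.2, 0.5],
    [-6, -0.5, 0.8],
    [-6, -0.8, 0.8],
    [-6, -0.8, 0.8]
  ],
  "delta_rot": [
    [0, 0, -0.5],
    [0, 0, -1],
    [0, 0, -1],
    [0, 0, -1],
    [0, 0, -1]
  ]
}}

```text
time: 15.3
position: [0.445, -0.1138, 0.1495]
ee_rot: [-0.0, 0.702, 0.713, -0.001]
contact_force: [-0.4, 0.5, -2.0]
grip_width: 0.0554
grip_force: 30.0
```

```bash
python3 - <<'E'
from chk import *
st(); T=TW(); p,d,_=shot('wrist'); save(p,'w6.png'); W=cloud('wrist',d,T)
print(lanefit(W,blue(p),.36,.63,-.155,-.07,(.4915,-.1125,.017)))
st()
tp=T[:3,3]
with np.errstate(invalid='ignore'):
    boxat(W,p,tp[0],tp[1],tp[2]+.024)
    boxat(W,p,.536,-.112)
go((.4465,-.1132,.053,91),(.4465,-.1132,.0493,91))
E
```

```text
t 15.3 p [ 0.445  -0.1138  0.1495] yaw 90.88 tilt [-0.002  -0.0011] F [-0.4  0.5 -2. ] w 0.0554 29.9959855992347 q [ 0.44  0.7  -0.47  2.14  0.72  0.46 -0.57]
(2773, array([ 0.4912, -0.1135]), np.float64(0.82), np.float64(0.95))
t 15.35 p [ 0.4461 -0.1124  0.1498] yaw 91.02 tilt [-0.0004 -0.0002] F [ 0.3  1.1 -0.7] w 0.0552 29.99594563152641 q [ 0.44  0.7  -0.47  2.14  0.72  0.46 -0.57]
box 8264 [ 444.5 -108.9] [25.2 89. ] 88.2 z 0.1737 slope [-0.001 -0.225]
box 3593 [ 536.4 -112.4] [55.9 38.6] 1.2 z 0.0735 slope [ 0.02  -0.033]
(0.4465, -0.1132, 0.053, 91) dp [-0.08  0.05  9.68] rot [-0.02  0.01  0.02]
(0.4465, -0.1132, 0.0493, 91) dp [-0.08  0.05 10.05] rot [-0.02  0.01  0.02]
```

View pics/w6.png

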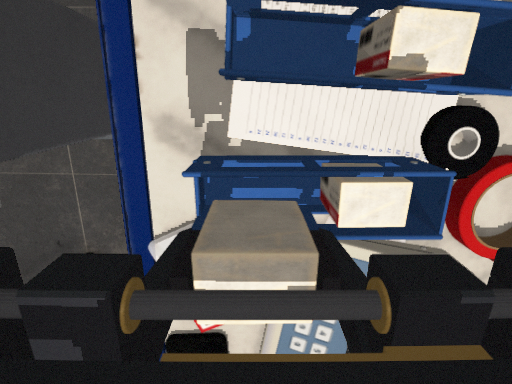

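The held box at (255,230) is over the near half of lane_a and box_0 stands at (370,203). The gap between them is ample, so I'll lower it.

Emit:
{"method": "drive_tool", "body": {
  "grip": [5, 5, 5, 5, 5, 5, 5, 5, 5, 5, 5, 5],
  "dp": [
    [0, 0.2, 1],
    [0, 0.2, 2.2],
    [0, 0.2, 3.4],
    [0, 0.2, 4.6],
    [0, 0.2, 5.8],
    [0, 0.2, 6.8],
    [0, 0.2, 7.6],
    [0, 0.2, 8.3],
    [0, 0.2, 8.9],
    [0, 0.2, 9.4],
    [0, 0.2, 9.7],
    [0, 0.2, 9.7]
  ],
  "delta_rot": [
    [0, 0, 0],
    [0, 0, 0],
    [0, 0, 0],
    [0, 0, 0],
    [0, 0, 0],
    [0, 0, 0],
    [0, 0, 0],
    [0, 0, 0],
    [0, 0, 0],
    [0, 0, 0],
    [0, 0, 0],
    [0, 0, 0]
  ]
}}

```text
time: 16.35
position: [0.4486, -0.1122, 0.0523]
ee_rot: [0.0, 0.7, 0.714, -0.0]
contact_force: [-1.4, -1.4, -2.1]
grip_width: 0.0553
grip_force: 30.0
```

```bash
python3 - <<'E'
from h import *
st(); go((.4485,-.1125,.049,91))
E
```

```text
t 16.35 p [ 0.4486 -0.1122  0.0523] yaw 91.11 tilt [-0.0003 -0.0007] F [-1.4 -1.4 -2.1] w 0.0553 29.995943284593523 q [ 0.25  0.87 -0.16  2.18  0.94  0.16 -0.77]
(0.4485, -0.1125, 0.049, 91) dp [-0.03 -0.01  0.33] rot [-0.02  0.04  0.11]
```

Emit:
{"method": "drive_tool", "body": {
  "grip": [5, 5, 5, 5.8, 6.3, 6.7, 6.7],
  "dp": [
    [0, 0, 0.15],
    [0, 0, 0.3],
    [0, 0, 0.3],
    [0, 0, 0.3],
    [0, 0, 0.3],
    [0, 0, 0.3],
    [0, 0, 0.3]
  ],
  "delta_rot": [
    [0, 0, 0],
    [0, 0, 0],
    [0, 0, 0],
    [0, 0, 0],
    [0, 0, 0],
    [0, 0, 0],
    [0, 0, 0]
  ]
}}

```text
time: 16.93
position: [0.4487, -0.1129, 0.0501]
ee_rot: [0.001, 0.701, 0.713, -0.0]
contact_force: [0.0, -0.3, 0.1]
grip_width: 0.0668
grip_force: 0.0
```

Emit:
{"method": "drive_tool", "body": {
  "grip": [6.7, 6.7, 6.7, 6.7, 7.5, 8.4, 8.4, 8.4],
  "dp": [
    [0, 0, -1.5],
    [0, 0, -4],
    [0, 0, -8],
    [0, 0, -12],
    [0, 0, -16],
    [0, 0, -18],
    [0, 0, -18],
    [0, 0, -18]
  ],
  "delta_rot": [
    [0, 0, 0],
    [0, 0, 0],
    [0, 0, 0],
    [0, 0, 0],
    [0, 0, 0],
    [0, 0, 0],
    [0, 0, 0],
    [0, 0, 0]
  ]
}}

```text
time: 17.6
position: [0.4489, -0.1132, 0.2308]
ee_rot: [0.002, 0.701, 0.713, 0.0]
contact_force: [-0.5, -0.5, -0.2]
grip_width: 0.084
grip_force: 0.0
```

```bash
python3 - <<'E'
from chk import *
st(); T=TW(); p,d,_=shot('wrist'); W=cloud('wrist',d,T); boxat(W,p,.4485,-.113); boxat(W,p,.536,-.112)
go((.4485,-.1125,.23,91),(.42,.1,.25,84),(.3855,.298,.25,77.6))
E
```

```text
t 17.6 p [ 0.4489 -0.1132  0.2308] yaw 90.98 tilt [ 0.0028 -0.0018] F [-0.5 -0.5 -0.2] w 0.084 0.0 q [ 0.57  0.58 -0.66  2.05  0.56  0.69 -0.44]
box 1906 [ 448.5 -116.4] [54.4 38.5] 0.6 z 0.0736 slope [-0.002 -0.028]
box 1956 [ 536.2 -112.7] [55.4 38.6] 1.0 z 0.0735 slope [ 0.013 -0.02 ]
(0.4485, -0.1125, 0.23, 91) dp [ 0.06  0.05 -0.04] rot [-0.01  0.08 -0.  ]
(0.42, 0.1, 0.25, 84) dp [21.36 -2.43 -2.07] rot [-0.    0.08  7.  ]
(0.3855, 0.298, 0.25, 77.6) dp [41.22 -5.53 -2.1 ] rot [ 0.    0.09 13.4 ]
```

Emit:
{"method": "drive_tool", "body": {
  "grip": [8.4, 8.4, 8.4, 8.4, 8.4, 8.4, 8.4, 8.4, 8.4, 8.4, 8.4, 8.4],
  "dp": [
    [2, -0.2, -0.5],
    [5, -0.6, -1],
    [9, -1, -2],
    [13, -1.5, -2],
    [17, -2, -2],
    [21, -2.5, -2],
    [25, -3, -2],
    [29, -3.6, -2],
    [33, -4.2, -2],
    [37, -4.8, -2],
    [40, -5.3, -2],
    [41.2, -5.5, -2]
  ],
  "delta_rot": [
    [0, 0, 0.5],
    [0, 0, 1.5],
    [0, 0, 3],
    [0, 0, 4.5],
    [0, 0, 6],
    [0, 0, 7],
    [0, 0, 8.5],
    [0, 0, 10],
    [0, 0, 11],
    [0, 0, 12],
    [0, 0, 13],
    [0, 0, 13.4]
  ]
}}

```text
time: 18.65
position: [0.3836, 0.3034, 0.2481]
ee_rot: [-0.001, 0.777, 0.629, -0.0]
contact_force: [0.1, 0.2, 0.1]
grip_width: 0.0838
grip_force: 0.0
```

Emit:
{"method": "drive_tool", "body": {
  "grip": [8.4, 8.4],
  "dp": [
    [0, 0, 0],
    [0, 0, 0]
  ],
  "delta_rot": [
    [0, 0, 0],
    [0, 0, 0]
  ]
}}

```text
time: 18.82
position: [0.3853, 0.2975, 0.2479]
ee_rot: [0.001, 0.779, 0.628, -0.002]
contact_force: [0.6, -0.1, -0.2]
grip_width: 0.084
grip_force: 0.0
```

```bash
python3 - <<'E'
from chk import *
st(); T=TW(); p,d,_=shot('wrist'); W=cloud('wrist',d,T); boxat(W,p,.385,.2985)
go((.3853,.2984,.048,77.6))
E
```

```text
t 18.8167 p [0.3853 0.2975 0.2479] yaw 77.74 tilt [-0.002 -0.004] F [ 0.6 -0.1 -0.2] w 0.084 0.0 q [-0.4   0.56 -0.56  1.96  0.43  0.74 -1.43]
box 1727 [385.3 298.3] [37.6 54.7] 77.5 z 0.0736 slope [-0.011 -0.025]
(0.3853, 0.2984, 0.048, 77.6) dp [ 0.29 -0.08 20.01] rot [-0.04  0.28  0.02]
```

Emit:
{"method": "drive_tool", "body": {
  "grip": [8.4, 8.4, 8.4, 8.4, 8.4, 8.4, 8.4, 8.4, 8.4, 8.4],
  "dp": [
    [0.1, 0, 3],
    [0.2, -0.1, 6.5],
    [0.2, -0.1, 10],
    [0.2, -0.1, 13],
    [0.2, -0.1, 15.5],
    [0.2, -0.1, 17.5],
    [0.2, -0.1, 19.2],
    [0.2, -0.1, 20],
    [0.2, -0.1, 20],
    [0.2, -0.1, 20]
  ],
  "delta_rot": [
    [0, 0, 0],
    [0, 0.1, 0],
    [0, 0.1, 0],
    [0, 0.1, 0],
    [0, 0.1, 0],
    [0, 0.1, 0],
    [0, 0.1, 0],
    [0, 0.1, 0],
    [0, 0.1, 0],
    [0, 0.1, 0]
  ]
}}

```text
time: 19.7
position: [0.3859, 0.2991, 0.0496]
ee_rot: [0.0, 0.78, 0.626, 0.0]
contact_force: [-0.0, -1.1, 0.3]
grip_width: 0.0839
grip_force: 0.0
```

Emit:
{"method": "drive_tool", "body": {
  "grip": [8, 5, 5, 5, 5, 5, 5],
  "dp": [
    [0, 0, 0],
    [0, 0, 0],
    [0, 0, 0],
    [0, 0, 0],
    [0, 0, 0],
    [0, 0, 0],
    [0, 0, 0]
  ],
  "delta_rot": [
    [0, 0, 0],
    [0, 0, 0],
    [0, 0, 0],
    [0, 0, 0],
    [0, 0, 0],
    [0, 0, 0],
    [0, 0, 0]
  ]
}}

```text
time: 20.28
position: [0.3859, 0.3004, 0.05]
ee_rot: [-0.0, 0.779, 0.627, 0.001]
contact_force: [-0.2, -1.8, 6.1]
grip_width: 0.0554
grip_force: 30.0
```

```bash
python3 - <<'E'
from h import *
st(); c=np.array([.5212,.0044]); a=np.radians(-2.7); t=c-.045*np.array([np.cos(a),np.sin(a)]); print(t)
go((.385,.298,.16,77.6),(t[0],t[1],.15,87.3))
E
```

```text
t 20.2833 p [0.3859 0.3004 0.05  ] yaw 77.63 tilt [0.0014 0.0013] F [-0.2 -1.8  6.1] w 0.0554 29.979676734656096 q [-0.64  0.89 -0.19  2.1   0.76  0.21 -1.72]
[0.47624996 0.00651979]
(0.385, 0.298, 0.16, 77.6) dp [ -0.24  -0.02 -11.  ] rot [ 0.06 -0.09  0.03]
(np.float64(0.47624995562671135), np.float64(0.00651979028193392), 0.15, 87.3) dp [-26.75  15.14 -10.03] rot [ 0.07 -0.08 -9.67]
```

Emit:
{"method": "drive_tool", "body": {
  "grip": [5, 5, 5, 5, 5, 5, 5, 5, 5, 5, 5, 5],
  "dp": [
    [0, 0, -1.5],
    [0, 0, -4.5],
    [0, 0, -8],
    [-2, 1.1, -10],
    [-5, 2.8, -10],
    [-8.5, 4.8, -10],
    [-12, 6.8, -10],
    [-15.5, 8.8, -10],
    [-19, 10.8, -10],
    [-22.5, 12.8, -10],
    [-25.5, 14.5, -10],
    [-26.6, 15.1, -10]
  ],
  "delta_rot": [
    [0, 0, 0],
    [0, 0, 0],
    [0, -0.1, 0],
    [0, -0.1, -1],
    [0, -0.1, -2],
    [0, -0.1, -3.5],
    [0, -0.1, -5],
    [0, -0.1, -6.5],
    [0, -0.1, -8],
    [0, -0.1, -9.2],
    [0, -0.1, -9.7],
    [0, -0.1, -9.7]
  ]
}}

```text
time: 21.28
position: [0.4762, 0.0008, 0.1484]
ee_rot: [0.002, 0.726, 0.687, -0.003]
contact_force: [0.4, -0.5, -2.7]
grip_width: 0.0552
grip_force: 30.0
```

Emit:
{"method": "drive_tool", "body": {
  "grip": [5, 5],
  "dp": [
    [0, 0, 0],
    [0, 0, 0]
  ],
  "delta_rot": [
    [0, 0, 0],
    [0, 0, 0]
  ]
}}

```text
time: 21.45
position: [0.4757, 0.0074, 0.149]
ee_rot: [0.0, 0.724, 0.69, -0.0]
contact_force: [0.2, 0.0, -2.4]
grip_width: 0.0556
grip_force: 30.0
```

```bash
python3 - <<'E'
from chk import *
st(); T=TW(); p,d,_=shot('wrist'); save(p,'w7.png'); W=cloud('wrist',d,T)
print(lanefit(W,blue(p),.38,.66,-.05,.05,(.521,.004,-.05))); boxat(W,p,.56,.003)
go((.4765,.0075,.053,87.3))
E
```

```text
t 21.45 p [0.4757 0.0074 0.149 ] yaw 87.21 tilt [-0.0004 -0.0005] F [ 0.2  0.  -2.4] w 0.0556 29.97552216053009 q [ 0.22  0.72 -0.54  2.09  0.75  0.52 -0.92]
(2797, array([0.5211, 0.0042]), np.float64(-2.89), np.float64(0.96))
box 3593 [559.2   3.4] [38.6 55.9] 86.7 z 0.0735 slope [ 0.015 -0.033]
(0.4765, 0.0075, 0.053, 87.3) dp [-0.13  0.1   9.62] rot [-0.01 -0.01  0.07]
```

View pics/w7.png

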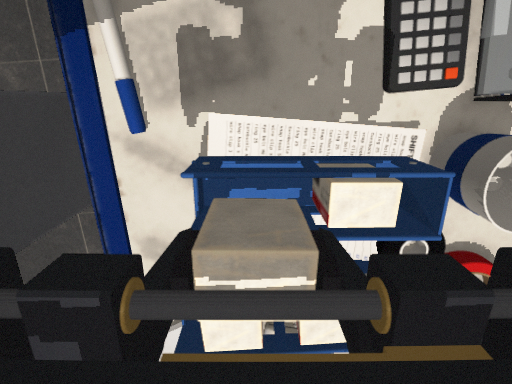

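The held box at (255,240) is over the near half of lane_b, and the first dealt box stands at (357,203). I'll shift 3 mm toward the robot for finger room and lower it.

Emit:
{"method": "drive_tool", "body": {
  "grip": [5, 5, 5, 5, 5, 5, 5, 5, 5, 5, 5, 5],
  "dp": [
    [0, -0.3, 1],
    [0, -0.3, 2.2],
    [0, -0.3, 3.4],
    [0, -0.3, 4.6],
    [0, -0.3, 5.8],
    [0, -0.3, 6.8],
    [0, -0.3, 7.6],
    [0, -0.3, 8.3],
    [0, -0.3, 8.9],
    [0, -0.3, 9.3],
    [0, -0.3, 9.5],
    [0, -0.3, 9.5]
  ],
  "delta_rot": [
    [0, 0, 0],
    [0, 0, 0],
    [0, 0, 0],
    [0, 0, 0],
    [0, 0, 0],
    [0, 0, 0],
    [0, 0, 0],
    [0, 0, 0],
    [0, 0, 0],
    [0, 0, 0],
    [0, 0, 0],
    [0, 0, 0]
  ]
}}

```text
time: 22.5
position: [0.473, 0.0085, 0.0541]
ee_rot: [0.0, 0.723, 0.691, -0.0]
contact_force: [0.7, -0.5, -1.7]
grip_width: 0.0553
grip_force: 30.0
```

```bash
python3 - <<'E'
from h import *
st()
E
```

```text
t 22.5 p [0.473  0.0085 0.0541] yaw 87.38 tilt [ 0.0002 -0.0009] F [ 0.7 -0.5 -1.7] w 0.0553 29.975369637832046 q [ 0.04  0.88 -0.26  2.15  0.99  0.24 -1.15]
```

Emit:
{"method": "drive_tool", "body": {
  "grip": [5, 5, 5, 5, 5.8, 6.3, 6.6, 6.6],
  "dp": [
    [0, 0, 0.15],
    [0, 0, 0.3],
    [0, 0, 0.4],
    [0, 0, 0.4],
    [0, 0, 0.4],
    [0, 0, 0.4],
    [0, 0, 0.4],
    [0, 0, 0.4]
  ],
  "delta_rot": [
    [0, 0, 0],
    [0, 0, 0],
    [0, 0, 0],
    [0, 0, 0],
    [0, 0, 0],
    [0, 0, 0],
    [0, 0, 0],
    [0, 0, 0]
  ]
}}

```text
time: 23.17
position: [0.4733, 0.0081, 0.0505]
ee_rot: [0.001, 0.723, 0.69, 0.0]
contact_force: [-0.4, 0.1, 0.1]
grip_width: 0.066
grip_force: 0.0
```

Emit:
{"method": "drive_tool", "body": {
  "grip": [6.6, 6.6, 6.6, 6.6, 7.5, 8.4, 8.4, 8.4, 8.4],
  "dp": [
    [0, 0, -1.5],
    [0, 0, -4],
    [0, 0, -8],
    [0, 0, -12],
    [0, 0, -16],
    [0, 0, -20],
    [0, 0, -22],
    [0, 0, -22],
    [0, 0, -22]
  ],
  "delta_rot": [
    [0, 0, 0],
    [0, 0, 0],
    [0, 0, 0],
    [0, 0, 0],
    [0, 0, 0],
    [0, 0, 0],
    [0, 0, 0],
    [0, 0, 0],
    [0, 0, 0]
  ]
}}

```text
time: 23.92
position: [0.4734, 0.0079, 0.2712]
ee_rot: [0.002, 0.724, 0.69, 0.001]
contact_force: [-0.3, 1.0, -0.3]
grip_width: 0.0841
grip_force: 0.0
```

```bash
python3 - <<'E'
from chk import *
st(); T=TW(); p,d,_=shot('wrist'); save(p,'w8.png'); W=cloud('wrist',d,T)
for b in ((.473,.006),(.56,.003),(.4485,-.115),(.536,-.112)): boxat(W,p,*b)
E
```

```text
t 23.9167 p [0.4734 0.0079 0.2712] yaw 87.29 tilt [ 0.0029 -0.0014] F [-0.3  1.  -0.3] w 0.0841 0.0 q [ 0.37  0.55 -0.75  1.97  0.51  0.82 -0.72]
box 1494 [473.    5.9] [37.5 54.3] 86.8 z 0.0736 slope [-0.003 -0.026]
box 1557 [558.8   3.2] [38.1 55.2] 87.3 z 0.0735 slope [ 0.008 -0.022]
box 1205 [ 448.5 -116.1] [55. 39.] 0.8 z 0.0736 slope [-0.007 -0.076]
box 1194 [ 535.6 -110.5] [54.7 42.7] 0.8 z 0.0736 slope [ 0.004 -0.038]
```

View pics/w8.png

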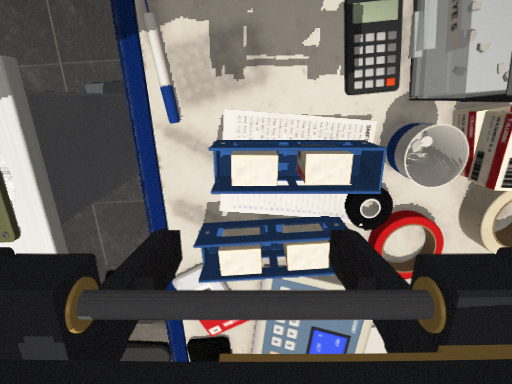

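Both lanes hold two upright boxes: (254,168) and (325,168) in lane_b, (240,260) and (308,255) in lane_a. The other things on the bench haven't moved, and the gripper is clear.

```bash
python3 -c "
from plant import bot
print(bot.job_done())"
```

```text
the job is handed in; nothing more can be done
None
```

The job is handed in: all three tray boxes were dealt in turn (lane_b, lane_a, lane_b), and the last wrist view shows two upright boxes in each lane with the gripper clear; no verdict was returned.

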